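# Fetch a base mould from a tilt-out bin

### The arm

A 7-joint arm with a two-finger parallel gripper is mounted at the origin on a cart in front of the work surface, level with it; the furniture and walls round the work are solid. World frame = base frame: x ahead of the robot, y to its left, z up, the work surface at z = 0. Lengths are in m, angles in rad, forces in N, time in s.
With the tool pointing down it reaches from about 0.4 to 0.85 m from the base axis. Payload 10.4 kg.
Tool frame: the origin (TCP) lies at the very end of the fingers, on their centre line; the grasp point (between the pads) lies env.tcp_to_grasp behind it (env.tcp_to_grasp is the distance from the TCP to the grasp point, in m); z points along the fingers, y is the line along which they close (so a half turn about z gives the same grasp; the last joint's range is limited). The gripper opens to 87 mm and grips with 3 to 60 N. Pads are 19 mm wide; open, the fingers measure 117 mm over their backs; the gripper's body (75 mm by 190 mm) begins 51 mm behind the grasp point.
Start: joints at [-1.271, 0.332, -0.065, 1.46, 0.022, 1.35, -0.088], TCP at [0.198, 0.593, 0.223] pointing down, gripper open.
Joint ranges: [-2.6, 2.6], [-0.5, 2.12], [-1.47, 1.34], [0.16, 2.42], [-1.27, 4.41], [0.06, 2.06], [-2.6, 2.6]. Speed limits (rad/s): [2.22, 2.22, 2.79, 2.79, 3.14, 3.14, 3.14].

### API

Orientations are given as a rotation vector (axis times angle).
In Python, from rig import env gives the robot as it stands.
- The arm moves only by the shell command python3 -m crank 'ROWS'. ROWS is JSON, a list of rows, each an object with "translation": the shift along the tool's x, y, z in cm, a list of three; "rotation": the turn, a rotation vector about the tool's x, y, z in degrees, a list of three; "hand": the closure in counts, from 0 (fully open) to 255 (shut). In form: [{"translation": [x, y, z], "rotation": [rx, ry, rz], "hand": hand}, ...]. A call has 1 to 20 rows; each row shifts and turns the commanded pose from where the row before left it, along the tool's axes as they then stand; what a row does not reach is not made up. A row lasts 1/12 s, in which the tool goes at most 41.7 mm and 7.16 degrees, less where a joint would pass 70% of its speed; a pose out of reach is approached as far as the arm can. A call with a gripper value outside its range is refused whole. The fingers move at their own pace and stop on an object; the grip force is fixed at half the most. Time passes only in rows, so rows that do not move let the fingers close. It gives the time, the measured TCP pose, the force, the opening and the grip force at its end, in the units of the state.
- env.get_obs(): the state, without advancing time (a new reading comes with each control period).
- env.snapshot(name): name is "scene" or "top"; returns (picture, depth): 420x560x3 uint8, blue, green, red; 420x560 float32, m along the optical axis (not along the pixel's ray), 0 where there is no reading.
- env.get_calibration(name): a dict with "mtx" (3x3 intrinsics, pixels), "view" (4x4, takes a point from world to camera coordinates). Camera axes: x right, y down, z forward; pixel columns grow to the right and rows downward; lengths in m; the calibration is good to about 2 mm. A picture is of the moment at which its call begins. get_calibration takes no time and is no camera call.
- env.finish_job(): hands the job in; it is judged then, once.
Trained networks look in the newest picture that a camera, given by its name, has taken for a name from the list of things; names that differ only in an ending like _2 or _b are one class to them, and where a whole thing is asked for, a point or a joint stands for the part that bears it (a point fixed in the world has none). Each returns a list of dicts, best first, with "conf" (0 to 1); they miss things now and then, are a little off and sometimes report something else, mostly with a low value. They report only what shows in the picture. A call takes as long as a camera call. They do not tell look-alikes from the thing itself.
- env.regions_of(target, camera): "pixels" (420x560 bool, what is visible of it).
- env.pinpoint(target, camera): "position" ([x, y, z] in m, in world coordinates, good to about 4 mm: a listed point, or the origin of a listed thing).
The state is a dict: "t": time; "joint_positions": joint angles; "qvel": joint speeds; "tau": joint torques, N m; "tcp_pos": TCP position; "tool_rot": TCP orientation; "contact_force": force on the tool from outside, world axes, zero at the start; "moment": the same for the moment, N m; "finger_gap": finger opening in m; "gripper_force": force on a finger pad.
Only numpy, scipy, OpenCV 4.12 (cv2) and the standard library are available. Lean on these libraries where they do the work, as an engineer would, in place of code of your own. Each camera call takes 0.05 s, during which the arm holds its last target. There are 200 camera calls.

### The job

Swing out the tilt-out bin that holds the steel base mould, well forward by its blue tab, and leave the other bin (with the orange cassette) shut. Scoop the mould out of the bin's mouth by its two ends, lay it flat on the black rubber mat and let go of it; then take it again across its narrow way and lay it in the lane of the aluminium tray, flat on the lane's floor, open side up, its long side across the lane, well inside the lane's ends. Leave the bin swung out, and do not disturb the cassette, the tape roll or the petri dish.

Things in the scene. Friction and masses are not known exactly. Their poses are not given: they have to be found in the camera images.
- bin_left (a joint): the left (+y) tilt-out bin's hinge, rad: 0 = shut (upright), 0.65 = fully swung out (its stop). The top swings toward the robot about a level axis, the rack's y axis, at the bottom of the front wall. Friction holds it at any angle; it takes about 2 N at the tab to move it.
- bin_right (a joint): the right (-y) tilt-out bin's hinge, rad: 0 = shut (upright), 0.65 = fully swung out (its stop). The top swings toward the robot about a level axis, the rack's y axis, at the bottom of the front wall. Friction holds it at any angle; it takes about 2 N at the tab to move it.
- bin_left_tab (a point): centre of the grip of the left bin's blue pull tab, a plate 9 mm thick (point x), 36 mm wide (point y), standing 34 mm up from the front wall's top; 18 mm below the tab's top edge; 12 mm before and 76.5 mm above the hinge when shut. Axes turn with the bin: z to the tab's top, x to the bin's inside. Behind it 65 mm are free up to the rack's hood (top 115 mm above bench)
- bin_right_tab (a point): centre of the grip of the right bin's blue pull tab, a plate 9 mm thick (point x), 36 mm wide (point y), standing 34 mm up from the front wall's top; 18 mm below the tab's top edge; 12 mm before and 76.5 mm above the hinge when shut. Axes turn with the bin: z to the tab's top, x to the bin's inside. Behind it 65 mm are free up to the rack's hood (top 115 mm above bench)
- bin_left_hinge (a point): on the left bin's hinge axis (point y), mid-width, 30 mm above the bench. Axes turn with the bin: x along its floor to the back, z up. In this frame: inner floor z = 0, x = 5 to 77 mm, inside width 120 mm; front wall 59 mm high leaning out 10 degrees, stop strip 4 mm high before it; side walls 38 mm high in front, 26 mm in the rear half; back wall 26 mm
- bin_right_hinge (a point): on the right bin's hinge axis (point y), mid-width, 30 mm above the bench. Axes turn with the bin: x along its floor to the back, z up. In this frame: inner floor z = 0, x = 5 to 77 mm, inside width 120 mm; front wall 59 mm high leaning out 10 degrees, stop strip 4 mm high before it; side walls 38 mm high in front, 26 mm in the rear half; back wall 26 mm
- rack: fixed grey rack of two clear tilt-out bins with black floors, 112 mm deep, 276 mm wide, 115 mm high; origin on the bench in the middle of its front plane, x to its back, y along its width to the left (left bin centred at y = +68 mm, right at -68 mm). A hood covers its rear 52 mm
- mould_mid (a point): centre (half-way up) of the steel base mould, a light silvery little pan 24 mm (x) by 37 mm (y) by 9 mm (z, open side up). It lies loose on the floor of one of the bins, close to the front wall with its long side roughly along the hinge axis, so that only its two ends leave room for fingers; it tilts with the bin and may slide a little. Which bin: by its y in the rack's frame
- cassette_mid (a point): centre of the orange cassette, 28 x 40 x 6 mm, lying loose in the other bin; leave it there
- mat: fixed black rubber mat, 100 x 100 mm, 2 mm thick; origin at the centre of its underside
- tray_lane (a point): centre of the floor of the lane of the fixed aluminium tray, on the floor's upper face (4 mm above the bench). The lane runs along this point's x, 110 mm long and open at both ends; walls at y = +-22 mm (44 mm apart), 18 mm above the lane's floor, with 5 mm wide outward flanges on top
- tape: tan roll of tape lying flat, 98 mm across, 25 mm high, loose bystander; origin under its centre
- petri_mid (a point): centre of a small petri dish, 60 mm across, 14 mm high, loose bystander
Mind the look-alikes: they are no part of the job. There is more than one size of the mat; the job needs the larger.

How it is judged:
On the way, in this order (a step that is already met when the one before it is completed fails the run):
1. the mould's bin is swung out beyond 0.45 rad with the mould still in it, the other bin shut (x of mould_mid in the frame of rack between -0.03 and 0.09 m and z of mould_mid in the frame of rack between 0.02 and 0.13 m and ((y of mould_mid in the frame of rack above 0.02 m and value of joint bin_left above 0.45 rad and value of joint bin_right below 0.1 rad) or (y of mould_mid in the frame of rack below -0.02 m and value of joint bin_right above 0.45 rad and value of joint bin_left below 0.1 rad))), for 0.2 s.
2. the mould lies flat on the mat, open side up, let go and at rest (horizontal distance between mould_mid and mat below 0.05 m and z of mould_mid in the frame of mat between 0.003 and 0.01 m and angle between mould_mid's own z axis and vertical below 0.15 rad and linear speed of mould below 0.02 m/s and contact force between the fingers and mould below 0.05 N), for 0.3 s.
At the end, for the whole second after the job is handed in: Mould released, at rest, flat (0.15 rad), open side up on the lane floor, centre within 45 mm lengthwise and 10 mm sideways of the lane's middle, long side across it within 0.3 rad; its bin still out over 0.4 rad, the other shut (under 0.1 rad) (x of mould_mid in the frame of tray_lane between -0.045 and 0.045 m and y of mould_mid in the frame of tray_lane between -0.01 and 0.01 m and z of mould_mid in the frame of tray_lane between 0.001 and 0.009 m and angle between mould_mid's own z axis and vertical below 0.15 rad and angle between the y axis of mould_mid and the y axis of tray_lane, either way round below 0.3 rad and linear speed of mould below 0.02 m/s and contact force between the fingers and mould below 0.05 N and ((y of cassette_mid in the frame of rack below -0.02 m and value of joint bin_left above 0.4 rad and value of joint bin_right below 0.1 rad) or (y of cassette_mid in the frame of rack above 0.02 m and value of joint bin_right above 0.4 rad and value of joint bin_left below 0.1 rad))); the robot touches nothing.
It fails at once if the cassette's bin is swung out by more than 0.15 rad ((y of cassette_mid in the frame of rack above 0.02 m and value of joint bin_left above 0.15 rad) or (y of cassette_mid in the frame of rack below -0.02 m and value of joint bin_right above 0.15 rad)).
It fails at once if the cassette moved more than 30 mm (distance of cassette_mid from where it was at the start of the episode above 0.03 m).
It fails at once if the tape roll or the petri dish moved more than 30 mm (distance of any of tape, petri_mid from where it was at the start of the episode above 0.03 m).
It also fails if it takes over 58 s, if anything falls off the work surface, if the arm or the gripper's body presses on something with over 40 N, if the wrist force passes 120 N, or if a joint passes its speed limit or range.

## Working session

There is one attempt and no reset: what is moved stays moved. The work goes in short steps, Python scripts to look and compute and a shell command to move; the robot and the scene stay as the last step left them, time stands still between calls to the robot, and variables do not carry over. Pictures are saved under pics/ and viewed, at most 10 in all, crops included, and the job is handed in when it is done.

```bash
mkdir -p pics; cat > h.py <<'E'
import numpy as np, cv2
from rig import env
from scipy.spatial.transform import Rotation as R
def world(cam,depth,u,v):
    c=env.get_calibration(cam);K=np.array(c["mtx"]);V=np.array(c["view"])
    d=depth[v,u];p=np.linalg.inv(K)@np.array([u,v,1.])*d
    return (np.linalg.inv(V)@np.append(p,1))[:3]
def cloud(cam,depth):
    c=env.get_calibration(cam);K=np.array(c["mtx"]);V=np.array(c["view"])
    v,u=np.mgrid[:420,:560];P=np.stack([u,v,np.ones_like(u)],-1)@np.linalg.inv(K).T*depth[...,None]
    W=np.linalg.inv(V);return P@W[:3,:3].T+W[:3,3]
def proj(cam,p):
    c=env.get_calibration(cam);q=np.array(c["view"])@np.append(p,1);q=np.array(c["mtx"])@q[:3];return (q[:2]/q[2]).round(1)
E
python3 - <<'E'
from h import *
np.set_printoptions(precision=4,suppress=True)
for c in("top","scene"):
    im,d=env.snapshot(c);cv2.imwrite(f"pics/{c}1.png",im);np.save(f"{c}1.npy",d)
    for t in["mould_mid","rack","mat","tray_lane","cassette_mid","bin_left_tab","bin_right_tab","tape","petri_mid"]:
        print(c,t,[(np.round(r["position"],3).tolist(),round(r["conf"],2),proj(c,r["position"]).tolist()) for r in env.pinpoint(t,c)][:3])
o=env.get_obs();print(o, env.tcp_to_grasp, R.from_rotvec(o["tool_rot"]).as_matrix())
E
```

```text
top mould_mid [([0.656, 0.091, 0.034], 0.79, [201.6, 155.9]), ([0.623, 0.021, -0.002], 0.4, [236.7, 175.4])]
top rack [([0.618, 0.021, -0.0], 0.76, [236.4, 177.4])]
top mat [([0.503, -0.069, 0.0], 0.62, [278.2, 233.3]), ([0.608, -0.296, 0.001], 0.58, [387.5, 185.5])]
top tray_lane [([0.454, -0.25, 0.003], 0.62, [365.9, 258.9]), ([0.601, -0.044, 0.11], 0.29, [265.8, 177.9])]
top cassette_mid [([0.636, -0.059, 0.034], 0.84, [274.5, 167.0])]
top bin_left_tab [([0.616, 0.092, 0.103], 0.77, [194.7, 169.0])]
top bin_right_tab [([0.601, -0.045, 0.11], 0.82, [266.6, 177.9])]
top tape [([0.421, 0.132, -0.003], 0.57, [180.3, 270.9])]
top petri_mid [([0.7, -0.219, 0.01], 0.6, [351.8, 140.3])]
scene mould_mid []
scene rack [([0.62, 0.018, -0.002], 0.68, [229.8, 247.2])]
scene mat [([0.509, -0.069, -0.001], 0.95, [294.9, 251.3]), ([0.609, -0.292, -0.001], 0.87, [324.4, 187.2])]
scene tray_lane [([0.453, -0.25, 0.001], 0.61, [365.4, 221.8])]
scene cassette_mid []
scene bin_left_tab [([0.62, 0.09, 0.106], 0.91, [196.2, 227.0])]
scene bin_right_tab [([0.608, -0.048, 0.103], 0.78, [253.6, 198.1])]
scene tape [([0.417, 0.13, -0.003], 0.73, [256.8, 336.9]), ([0.61, -0.292, -0.0], 0.63, [324.5, 186.6]), ([0.454, -0.25, 0.003], 0.21, [365.2, 220.9])]
scene petri_mid [([0.702, -0.224, 0.003], 0.48, [280.2, 182.6])]
{'t': 1.0, 'joint_positions': array([-1.2706,  0.3322, -0.0647,  1.4601,  0.0216,  1.3499, -0.0885]), 'qvel': array([-0.0013, -0.0011,  0.0013, -0.0005, -0.0004, -0.0012, -0.0004]), 'tau': array([  0.001 , -62.3055,   0.025 , -39.0116,  -0.0613,   0.0316,
         0.    ]), 'tcp_pos': array([0.1982, 0.5928, 0.2226]), 'tool_rot': array([-0.5049, -3.1007, -0.0002]), 'contact_force': array([ 0.5862,  0.2401, -0.0548]), 'moment': array([-0.0142, -0.0213,  0.0596]), 'gripper_force': 0.0, 'finger_gap': 0.0868195994481151} 0.0187 [[-0.9484  0.3172 -0.    ]
 [ 0.3172  0.9484  0.0001]
 [ 0.0001  0.0001 -1.    ]]
```

View pics/top1.png

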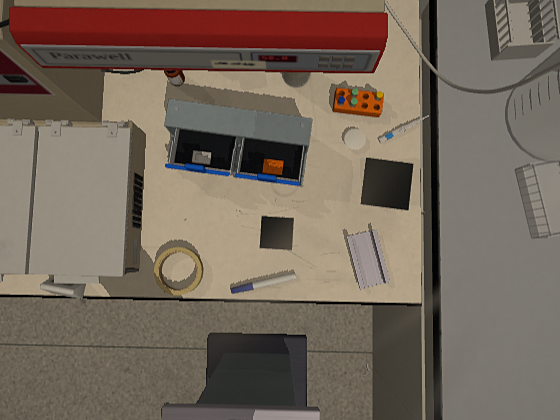

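View pics/scene1.png

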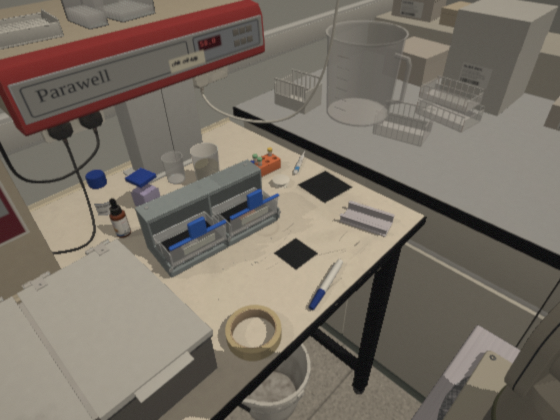

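The top view shows a silver mould in the left bin at (201,156), the orange cassette in the right bin (273,166), the tray at (366,258), the tape at (179,268) and the petri dish at (353,135). There are two mats: a small one at (277,232) and a larger one at (387,184). The job needs the larger, so I'll confirm that in a crop and by its size.

```bash
python3 - <<'E'
from h import *
np.set_printoptions(precision=4,suppress=True)
im=cv2.imread("pics/top1.png");d=np.load("top1.npy");C=cloud("top",d)
cr=im[90:290,150:430];cv2.imwrite("pics/crop1.png",cv2.resize(cr,None,fx=2.8,fy=2.8,interpolation=cv2.INTER_CUBIC))
# mats
g=cv2.cvtColor(im,cv2.COLOR_BGR2GRAY)
def rect(mask,name):
    P=C[mask&(d>0)];r=cv2.minAreaRect((P[:,:2]*1000).astype(np.float32));print(name,r,"zmed",np.median(P[:,2]),P[:,2].max())
for n,(x0,x1,y0,y1) in dict(bigmat=(355,418,150,215),small=(255,298,212,253)).items():
    m=np.zeros_like(g,bool);m[y0:y1,x0:x1]=g[y0:y1,x0:x1]<60;rect(m,n)
env.snapshot("top")
for t in["mould_mid","tray_lane","rack","bin_left_tab"]:
    for r in env.regions_of(t,"top")[:2]:
        m=r["pixels"];print(r["conf"],m.sum(),np.argwhere(m).mean(0)[::-1]);rect(cv2.erode(m.astype(np.uint8),np.ones((1,1)))>0,t)
# obstacles: heights on coarse grid
for n,s in dict(box=(slice(120,280),slice(0,140)),red=(slice(10,75),slice(30,380))).items():
    P=C[s].reshape(-1,3);P=P[P[:,2]>0.05];print(n,P.min(0),P.max(0),np.percentile(P,[5,50,95],axis=0))
# tray high parts
P=C[215:300,335:395].reshape(-1,3);Q=P[P[:,2]>0.013];print(cv2.minAreaRect((Q[:,:2]*1000).astype(np.float32)),Q[:,2].max())
print("mould z", C[150:163,192:212,2].round(3)[::3,::2])
E
```

```text
bigmat ((612.2900390625, -293.995849609375), (100.53131866455078, 98.86358642578125), 83.9524917602539) zmed 0.0018980435852726796 0.007582394381039914
small ((504.69183349609375, -64.43382263183594), (65.7592544555664, 65.1934814453125), 87.4403305053711) zmed 0.0011069710159811175 0.007153842029740232
0.71 172 [200.8953 157.3372]
mould_mid ((651.8151245117188, 91.84911346435547), (34.60597610473633, 21.460378646850586), 83.7649917602539) zmed 0.03281561428585389 0.041078262619136274
0.77 1590 [367.2352 259.3874]
tray_lane ((453.2596435546875, -253.5557098388672), (108.76309204101562, 67.1429443359375), 13.844050407409668) zmed 0.004842682078486482 0.027772682606195365
0.62 9222 [237.1672 141.4358]
rack ((671.319580078125, 20.688278198242188), (160.54730224609375, 298.1548767089844), 0.1826704889535904) zmed 0.09001362642373345 0.127981903574252
0.59 2508 [202.7787 152.7352]
bin_left_tab ((660.092529296875, 94.8685073852539), (152.61917114257812, 94.1484146118164), 82.99128723144531) zmed 0.030602546733050184 0.127981903574252
0.53 2277 [269.3856 161.2323]
bin_left_tab ((642.629150390625, -48.36566162109375), (128.0236053466797, 93.73828887939453), 82.75652313232422) zmed 0.0304563832296475 0.12731325272606475
box [ 0.4029 -0.0689  0.0501] [0.7096 0.4729 1.0008] [[0.4248 0.2152 0.0931]
 [0.5552 0.3219 0.1162]
 [0.6874 0.4373 0.1191]]
red [ 0.4582 -0.1993  0.0502] [0.8277 0.3291 1.0008] [[ 0.7133 -0.1697  0.3494]
 [ 0.7247  0.0285  0.4207]
 [ 0.7557  0.2398  0.4333]]
((434.3703918457031, -182.20150756835938), (109.34921264648438, 206.10623168945312), 15.23580265045166) 1.000752001376447
mould z [[0.031 0.032 0.031 0.03  0.033 0.026 0.029 0.033 0.03  0.03 ]
 [0.033 0.036 0.037 0.037 0.036 0.034 0.039 0.037 0.036 0.037]
 [0.029 0.037 0.029 0.031 0.031 0.03  0.03  0.028 0.038 0.037]
 [0.035 0.035 0.032 0.029 0.03  0.032 0.033 0.033 0.038 0.036]
 [0.037 0.038 0.035 0.04  0.036 0.038 0.036 0.038 0.034 0.03 ]]
```

View pics/crop1.png

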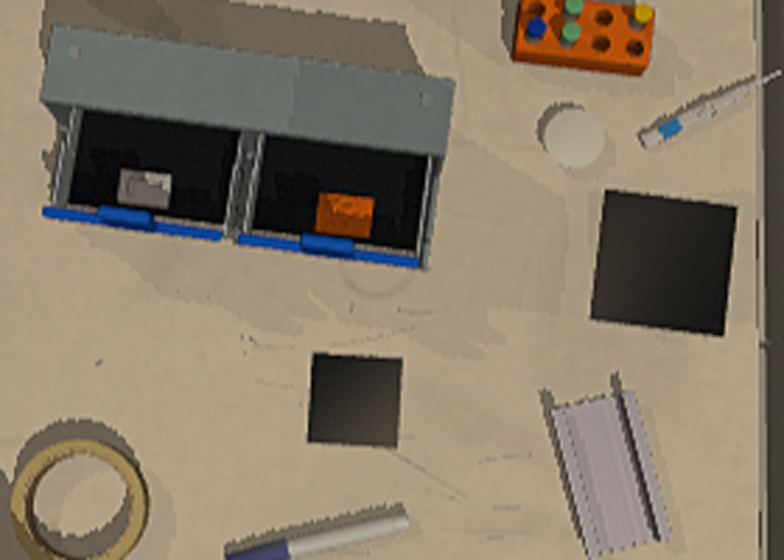

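The crop confirms three things. The larger mat (100 × 99 mm) is centred at (0.612, -0.294) and the smaller one is 65 mm. The mould sits in the left bin, just behind its front wall, and the orange cassette is in the right bin. The rack's yaw is about -6.3° and the lane's about +13.8°. Next I'll hook the left tab from behind with closed fingers.

```bash
cat >> h.py <<'E'
np.set_printoptions(precision=3,suppress=True)
def ori(yaw,tilt):
    """tool y at world angle 90+yaw deg, tilt deg: tool z leans forward (+x side)"""
    return R.from_euler('z',yaw,degrees=True)*R.from_euler('y',-tilt,degrees=True)*R.from_matrix(np.diag([-1.,1,-1]))
def plan(*wps):
    """wps: (pos,yaw,tilt); prints rot (deg, tool axes, done first) then shift (cm, tool axes after the turn)"""
    o=env.get_obs();p=o["tcp_pos"];r=R.from_rotvec(o["tool_rot"])
    for q,yaw,t in wps:
        n=ori(yaw,t);rv=np.degrees((r.inv()*n).as_rotvec());s=n.inv().apply(np.array(q)-p)*100
        print("rot",rv.round(2),"rows>=%.1f"%(np.linalg.norm(rv)/7.16),"shift",s.round(2),"rows>=%.1f"%(np.linalg.norm(s)/4.17));p,r=np.array(q),n
def rack(x,y,z,yaw=-6.3,o=(.618,.0215)):
    a=np.radians(yaw);return np.array([o[0]+x*np.cos(a)-y*np.sin(a),o[1]+x*np.sin(a)+y*np.cos(a),z])
E
python3 - <<'E'
from h import *
tab=np.array([.618,.091,.105]);ux=np.array([np.cos(np.radians(-6.3)),np.sin(np.radians(-6.3)),0])
a=tab+.03*ux
plan(([a[0],a[1],.21],-6.3,0),([a[0],a[1],.097],-6.3,0))
E
```

```text
rot [  0.01  -0.   -12.19] rows>=1.7 shift [-50.23 -45.27   1.26] rows>=16.2
rot [0. 0. 0.] rows>=0.0 shift [ 0.   0.  11.3] rows>=2.7
```

```bash
python3 -m crank '[{"translation":[0,0,0],"rotation":[0,0,-6.1],"hand":255},{"translation":[0,0,0],"rotation":[0,0,-6.1],"hand":255},{"translation":[-2.8,-2.5,0.05],"rotation":[0,0,0],"hand":255},{"translation":[-2.8,-2.5,0.05],"rotation":[0,0,0],"hand":255},{"translation":[-2.8,-2.5,0.05],"rotation":[0,0,0],"hand":255},{"translation":[-2.8,-2.5,0.05],"rotation":[0,0,0],"hand":255},{"translation":[-2.8,-2.5,0.05],"rotation":[0,0,0],"hand":255},{"translation":[-2.8,-2.5,0.05],"rotation":[0,0,0],"hand":255},{"translation":[-2.8,-2.5,0.05],"rotation":[0,0,0],"hand":255},{"translation":[-2.8,-2.5,0.05],"rotation":[0,0,0],"hand":255},{"translation":[-2.8,-2.5,0.05],"rotation":[0,0,0],"hand":255},{"translation":[-2.8,-2.5,0.05],"rotation":[0,0,0],"hand":255},{"translation":[-2.8,-2.5,0.05],"rotation":[0,0,0],"hand":255},{"translation":[-2.8,-2.5,0.05],"rotation":[0,0,0],"hand":255},{"translation":[-2.8,-2.5,0.05],"rotation":[0,0,0],"hand":255},{"translation":[-2.8,-2.5,0.05],"rotation":[0,0,0],"hand":255},{"translation":[-2.8,-2.5,0.05],"rotation":[0,0,0],"hand":255},{"translation":[-2.8,-2.5,0.05],"rotation":[0,0,0],"hand":255}]'
python3 - <<'E'
from h import *
a=np.array([.618,.091,.105])+.03*np.array([.994,-.11,0])
plan(([a[0],a[1],.2],-6.3,0),([a[0],a[1],.097],-6.3,0));print(env.get_obs()["joint_positions"])
E
```

```text
t: 2.75
tcp_pos: [0.6007, 0.1446, 0.2147]
tool_rot: [0.172, 3.136, 0.001]
contact_force: [-0.4, 0.6, -0.3]
finger_gap: 0.0008
gripper_force: 0.0
rot [0.02 0.02 0.02] rows>=0.0 shift [-5.31 -5.14  1.47] rows>=1.8
rot [0. 0. 0.] rows>=0.0 shift [ 0.   0.  10.3] rows>=2.5
[-0.537  0.321  0.288  1.509 -0.093  1.324  1.22 ]
```

```bash
python3 -m crank '[{"translation":[-2.65,-2.55,0.5],"rotation":[0,0,0],"hand":255},{"translation":[-2.65,-2.55,0.5],"rotation":[0,0,0],"hand":255},{"translation":[0,0,0.5],"rotation":[0,0,0],"hand":255},{"translation":[0,0,2],"rotation":[0,0,0],"hand":255},{"translation":[0,0,2],"rotation":[0,0,0],"hand":255},{"translation":[0,0,2],"rotation":[0,0,0],"hand":255},{"translation":[0,0,2],"rotation":[0,0,0],"hand":255},{"translation":[0,0,2],"rotation":[0,0,0],"hand":255},{"translation":[0,0,0],"rotation":[0,0,0],"hand":255},{"translation":[0,0,0],"rotation":[0,0,0],"hand":255}]'
python3 - <<'E'
from h import *
a=np.array([.618,.091,.105])+.03*np.array([.994,-.11,0])
plan(([a[0],a[1],.097],-6.3,0))
im,d=env.snapshot("scene");cv2.imwrite("pics/s2.png",cv2.resize(im[140:300,110:350],None,fx=3,fy=3))
E
```

```text
t: 3.58
tcp_pos: [0.6461, 0.0896, 0.099]
tool_rot: [-0.172, -3.135, 0.001]
contact_force: [0.7, 0.4, 0.4]
finger_gap: 0.0006
gripper_force: 0.0
rot [-0.03 -0.11  0.01] rows>=0.0 shift [-0.19 -0.17  0.2 ] rows>=0.1
```

View pics/s2.png

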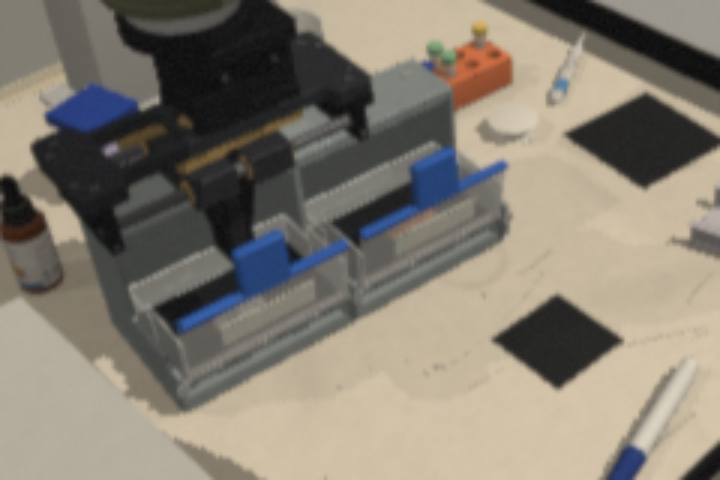

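The closed fingers are behind the left tab, at crop pixels (235,235) against the tab's (262,262), and the other bin is shut. Now I'll pull.

```bash
python3 -m crank '[{"translation":[0.6,0,0],"rotation":[0,0,0],"hand":255},{"translation":[0.6,0,0],"rotation":[0,0,0],"hand":255},{"translation":[0.4,0,0],"rotation":[0,0,0],"hand":255},{"translation":[0.4,0,0],"rotation":[0,0,0],"hand":255},{"translation":[0.4,0,0.1],"rotation":[0,0,0],"hand":255},{"translation":[0.4,0,0.1],"rotation":[0,0,0],"hand":255},{"translation":[0.4,0,0.1],"rotation":[0,0,0],"hand":255},{"translation":[0.4,0,0.1],"rotation":[0,0,0],"hand":255},{"translation":[0.4,0,0.15],"rotation":[0,0,0],"hand":255},{"translation":[0.3,0,0.15],"rotation":[0,0,0],"hand":255}]'; python3 -m crank '[{"translation":[0.3,0,0.15],"rotation":[0,0,0],"hand":255},{"translation":[0.3,0,0.15],"rotation":[0,0,0],"hand":255},{"translation":[0.3,0,0.15],"rotation":[0,0,0],"hand":255},{"translation":[0,0,0],"rotation":[0,0,0],"hand":255}]'
python3 - <<'E'
from h import *
for c in("top","scene"):
    im,d=env.snapshot(c)
    print([(np.round(r["position"],3).tolist(),round(r["conf"],2)) for t in("bin_left_tab","bin_right_tab") for r in env.pinpoint(t,c)])
cv2.imwrite("pics/s3.png",cv2.resize(im[140:300,110:350],None,fx=3,fy=3))
E
```

```text
t: 4.47
tcp_pos: [0.6036, 0.0944, 0.0923]
tool_rot: [-0.172, -3.137, -0.0]
contact_force: [1.7, 0.0, 0.1]
finger_gap: 0.0005
gripper_force: 1.2
t: 4.8
tcp_pos: [0.5943, 0.0952, 0.0876]
tool_rot: [-0.172, -3.136, 0.0]
contact_force: [1.8, 0.9, 0.4]
finger_gap: 0.0003
gripper_force: 0.4
[([0.603, -0.046, 0.112], 0.87)]
[([0.581, 0.098, 0.086], 0.64), ([0.642, 0.088, 0.046], 0.27), ([0.605, -0.047, 0.107], 0.98)]
```

View pics/s3.png

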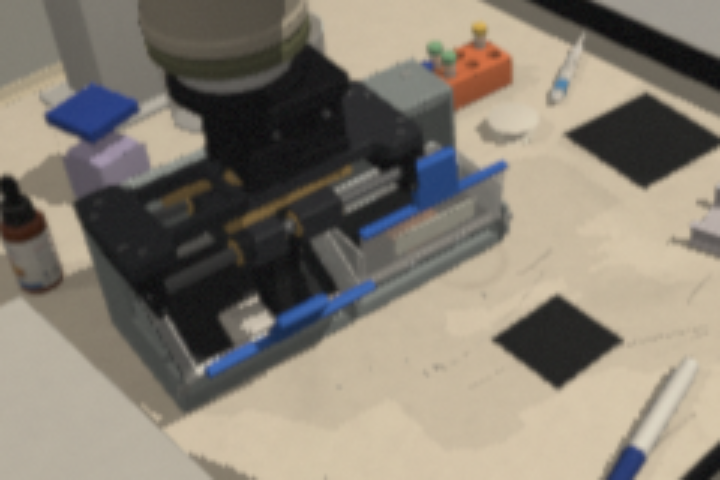

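The left bin is out and the mould is visible in it at crop pixels (248,320). I'll pull it a little further, then retreat and measure from above.

```bash
python3 -m crank '[{"translation":[0.3,0,0.15],"rotation":[0,0,0],"hand":255},{"translation":[0.2,0,0.1],"rotation":[0,0,0],"hand":255},{"translation":[0,0,0],"rotation":[0,0,0],"hand":255},{"translation":[-1,0,0],"rotation":[0,0,0],"hand":255},{"translation":[-1,0,-1],"rotation":[0,0,0],"hand":255},{"translation":[0,0,-3],"rotation":[0,0,0],"hand":255},{"translation":[0,0,-3],"rotation":[0,0,0],"hand":150},{"translation":[0,0,-3],"rotation":[0,0,0],"hand":110},{"translation":[3,0,-1],"rotation":[0,0,0],"hand":110},{"translation":[4,0,0],"rotation":[0,0,0],"hand":110},{"translation":[4,0,0],"rotation":[0,0,0],"hand":110},{"translation":[4,0,0],"rotation":[0,0,0],"hand":110}]'
python3 - <<'E'
from h import *
for c in("top","scene"):
    im,d=env.snapshot(c)
    for t in("bin_left_tab","mould_mid","bin_left_hinge"):print(c,t,[(np.round(r["position"],3).tolist(),round(r["conf"],2)) for r in env.pinpoint(t,c)])
    if c=="top":
        cv2.imwrite("pics/t4.png",cv2.resize(im[100:210,150:310],None,fx=4,fy=4,interpolation=cv2.INTER_CUBIC))
        m=env.regions_of("mould_mid",c)
        C=cloud(c,d)
        for r in m[:1]:
            P=C[r["pixels"]&(d>0)];print(r["conf"],cv2.minAreaRect((P[:,:2]*1000).astype(np.float32)),np.median(P,0))
        np.save("C4.npy",C)
print(env.get_obs()["finger_gap"])
E
```

```text
t: 6.1
tcp_pos: [0.4589, 0.11, 0.1952]
tool_rot: [-0.172, -3.136, 0.0]
contact_force: [-1.1, -0.1, 0.5]
finger_gap: 0.0325
gripper_force: 0.0
top bin_left_tab [([0.574, 0.099, 0.083], 0.83)]
top mould_mid [([0.641, 0.091, 0.045], 0.76)]
top bin_left_hinge [([0.63, 0.089, 0.027], 0.81), ([0.574, 0.098, 0.084], 0.5)]
0.7 ((638.8895263671875, 92.44198608398438), (35.77708053588867, 22.01683235168457), 85.0118179321289) [0.64  0.093 0.042]
scene bin_left_tab [([0.578, 0.099, 0.084], 0.67)]
scene mould_mid [([0.622, 0.02, -0.001], 0.61), ([0.64, 0.091, 0.047], 0.52)]
scene bin_left_hinge [([0.631, 0.089, 0.03], 0.66)]
0.04873206953085007
```

View pics/t4.png

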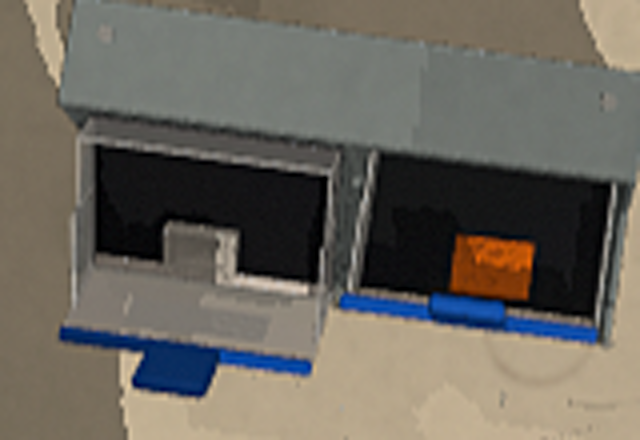

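The left bin is fully out, at about 0.63 rad from its tab. The mould is at crop pixel (205,255), against the stop strip with its open side up. The right bin is shut with the cassette still in it. Next is the pregrasp, tilted 19°.

```bash
python3 - <<'E'
from h import *
a=np.radians(-6.3);ux=np.array([np.cos(a),np.sin(a),0]);uy=np.array([-np.sin(a),np.cos(a),0])
g=np.array([.6305,.089,.0])+.0115*ux+.0035*uy+[0,0,.0439]
tz=ori(-6.3,19).apply([0,0,1]);print(g,tz)
plan((g-.1*tz,-6.3,19),(g,-6.3,19))
E
```

```text
[0.642 0.091 0.044] [ 0.324 -0.036 -0.946]
rot [ -0.03 -19.01  -0.04] rows>=2.7 shift [-12.23   0.14  10.23] rows>=3.8
rot [0. 0. 0.] rows>=0.0 shift [-0. -0. 10.] rows>=2.4
```

```bash
python3 -m crank '[{"translation":[0,0,0],"rotation":[0,-6.4,0],"hand":95},{"translation":[0,0,0],"rotation":[0,-6.3,0],"hand":95},{"translation":[0,0,0],"rotation":[0,-6.3,0],"hand":95},{"translation":[-2.45,0,2.05],"rotation":[0,0,0],"hand":95},{"translation":[-2.45,0,2.05],"rotation":[0,0,0],"hand":95},{"translation":[-2.45,0,2.05],"rotation":[0,0,0],"hand":95},{"translation":[-2.45,0,2.05],"rotation":[0,0,0],"hand":95},{"translation":[-2.4,0.1,2],"rotation":[0,0,0],"hand":95},{"translation":[0,0,1],"rotation":[0,0,0],"hand":95},{"translation":[0,0,2],"rotation":[0,0,0],"hand":95},{"translation":[0,0,2],"rotation":[0,0,0],"hand":95},{"translation":[0,0,1],"rotation":[0,0,0],"hand":95},{"translation":[0,0,0],"rotation":[0,0,0],"hand":95}]'
python3 - <<'E'
from h import *
plan(([0.642,0.091,0.044],-6.3,19)); print(env.get_obs()["finger_gap"])
env.snapshot("scene")
print([(np.round(r["position"],3).tolist(),round(r["conf"],2)) for t in("mould_mid","bin_left_tab") for r in env.pinpoint(t,"scene")])
E
```

```text
t: 7.63
tcp_pos: [0.6272, 0.0918, 0.0792]
tool_rot: [0.155, 2.81, -0.029]
contact_force: [-0.7, -0.3, 0.1]
finger_gap: 0.0546
gripper_force: 0.0
rot [-0.14 -0.22  0.01] rows>=0.0 shift [-0.26  0.08  3.81] rows>=0.9
0.054621441305971144
[([0.642, 0.094, 0.044], 0.67), ([0.578, 0.1, 0.082], 0.71)]
```

```bash
python3 -m crank '[{"translation":[-0.2,0.1,1.2],"rotation":[0,0,0],"hand":95},{"translation":[0,0.1,1.2],"rotation":[0,0,0],"hand":95},{"translation":[0,0,0.6],"rotation":[0,0,0],"hand":95},{"translation":[0,0,0.4],"rotation":[0,0,0],"hand":95},{"translation":[0,0,0],"rotation":[0,0,0],"hand":95},{"translation":[0,0,0],"rotation":[0,0,0],"hand":95}]'
python3 -m crank '[{"translation":[0,0,0.3],"rotation":[0,0,0],"hand":95},{"translation":[0,0,0],"rotation":[0,0,0],"hand":95}]'
```

```text
t: 8.28
tcp_pos: [0.6411, 0.0931, 0.0506]
tool_rot: [0.154, 2.806, -0.026]
contact_force: [-0.7, -0.1, -0.4]
finger_gap: 0.0543
gripper_force: 0.0
t: 8.45
tcp_pos: [0.6423, 0.0931, 0.0478]
tool_rot: [0.154, 2.806, -0.025]
contact_force: [-1.1, 0.2, -0.0]
finger_gap: 0.0546
gripper_force: 0.0
```

```bash
python3 -m crank '[{"translation":[0,0,0.2],"rotation":[0,0,0],"hand":95},{"translation":[0,0,0],"rotation":[0,0,0],"hand":95}]'; python3 -m crank '[{"translation":[0,0,0.15],"rotation":[0,0,0],"hand":95},{"translation":[0,0,0],"rotation":[0,0,0],"hand":95}]'
```

```text
t: 8.62
tcp_pos: [0.6428, 0.093, 0.0457]
tool_rot: [0.154, 2.806, -0.026]
contact_force: [-0.6, -0.4, 0.3]
finger_gap: 0.0545
gripper_force: 0.0
t: 8.78
tcp_pos: [0.6433, 0.0929, 0.0443]
tool_rot: [0.154, 2.806, -0.026]
contact_force: [-0.7, -0.4, 0.7]
finger_gap: 0.0551
gripper_force: 0.3
```

```bash
python3 -m crank '[{"translation":[0,0,0],"rotation":[0,0,0],"hand":255},{"translation":[0,0,0],"rotation":[0,0,0],"hand":255},{"translation":[0,0,0],"rotation":[0,0,0],"hand":255},{"translation":[0,0,0],"rotation":[0,0,0],"hand":255},{"translation":[0,0,0],"rotation":[0,0,0],"hand":255}]'
```

```text
t: 9.2
tcp_pos: [0.6433, 0.0929, 0.0445]
tool_rot: [0.155, 2.806, -0.026]
contact_force: [0.1, -0.1, 1.1]
finger_gap: 0.0366
gripper_force: 30.0
```

The mould is held, with a gap of 36.6 mm. I'll lift it straight back along the tool axis.

```bash
python3 -m crank '[{"translation":[0,0,-0.5],"rotation":[0,0,0],"hand":255},{"translation":[0,0,-1],"rotation":[0,0,0],"hand":255},{"translation":[0,0,-2],"rotation":[0,0,0],"hand":255},{"translation":[0,0,-3],"rotation":[0,0,0],"hand":255},{"translation":[0,0,-3],"rotation":[0,0,0],"hand":255},{"translation":[0,0,-3],"rotation":[0,0,0],"hand":255},{"translation":[0,0,-3],"rotation":[0,0,0],"hand":255},{"translation":[0,0,-1],"rotation":[0,0,0],"hand":255}]'
python3 - <<'E'
from h import *
plan(([.612,-.294,.2],-6.3,19),([.612,-.294,.1],-6.3,-17),([.612,-.294,.008],-6.3,-17))
env.snapshot("scene")
print([(np.round(r["position"],3).tolist(),round(r["conf"],2)) for t in("mould_mid","bin_left_tab") for r in env.pinpoint(t,"scene")])
E
```

```text
t: 9.87
tcp_pos: [0.5904, 0.0994, 0.2061]
tool_rot: [0.155, 2.801, -0.021]
contact_force: [0.3, -0.2, 0.5]
finger_gap: 0.0364
gripper_force: 30.0
rot [ 0.2   0.31 -0.05] rows>=0.1 shift [ -5.91 -38.87   2.68] rows>=9.5
rot [ 0. 36.  0.] rows>=5.0 shift [-2.92  0.    9.56] rows>=2.4
rot [0. 0. 0.] rows>=0.0 shift [-2.69  0.    8.8 ] rows>=2.2
[([0.585, 0.102, 0.206], 0.81), ([0.577, 0.096, 0.082], 0.86)]
```

```bash
python3 -m crank '[{"translation":[-0.45,-1.5,0.2],"rotation":[0,0,0],"hand":255},{"translation":[-0.45,-3,0.2],"rotation":[0,0,0],"hand":255},{"translation":[-0.45,-3,0.2],"rotation":[0,0,0],"hand":255},{"translation":[-0.45,-3,0.2],"rotation":[0,0,0],"hand":255},{"translation":[-0.45,-3,0.2],"rotation":[0,0,0],"hand":255},{"translation":[-0.45,-3,0.2],"rotation":[0,0,0],"hand":255},{"translation":[-0.45,-3,0.2],"rotation":[0,0,0],"hand":255},{"translation":[-0.45,-3,0.2],"rotation":[0,0,0],"hand":255},{"translation":[-0.45,-3,0.2],"rotation":[0,0,0],"hand":255},{"translation":[-0.45,-3,0.2],"rotation":[0,0,0],"hand":255},{"translation":[-0.45,-3,0.2],"rotation":[0,0,0],"hand":255},{"translation":[-0.45,-3,0.2],"rotation":[0,0,0],"hand":255},{"translation":[-0.45,-3,0.2],"rotation":[0,0,0],"hand":255},{"translation":[0,-1.4,0],"rotation":[0,0,0],"hand":255},{"translation":[0,0,0],"rotation":[0,6,0],"hand":255},{"translation":[0,0,0],"rotation":[0,6,0],"hand":255},{"translation":[0,0,0],"rotation":[0,6,0],"hand":255},{"translation":[0,0,0],"rotation":[0,6,0],"hand":255},{"translation":[0,0,0],"rotation":[0,6,0],"hand":255},{"translation":[0,0,0],"rotation":[0,6,0],"hand":255}]'
python3 -m crank '[{"translation":[0,0,0],"rotation":[0,0,0],"hand":255},{"translation":[0,0,0],"rotation":[0,0,0],"hand":255}]'
python3 - <<'E'
from h import *
plan(([.612,-.294,.05],-6.3,-17))
print(env.get_obs()["joint_positions"])
im,d=env.snapshot("scene")
r=env.pinpoint("mould_mid","scene");print([(np.round(q["position"],3).tolist(),round(q["conf"],2)) for q in r])
u,v=proj("scene",env.get_obs()["tcp_pos"]).astype(int);print(u,v)
cv2.imwrite("pics/s5.png",cv2.resize(im[max(v-60,0):v+60,max(u-80,0):u+80],None,fx=5,fy=5,interpolation=cv2.INTER_CUBIC))
E
```

```text
t: 11.68
tcp_pos: [0.6104, -0.2947, 0.1933]
tool_rot: [-0.156, -2.834, -0.024]
contact_force: [-0.4, -0.3, -0.5]
finger_gap: 0.0365
gripper_force: 30.0
t: 11.85
tcp_pos: [0.6107, -0.2948, 0.1899]
tool_rot: [-0.155, -2.835, -0.023]
contact_force: [0.5, -0.2, 0.1]
finger_gap: 0.0366
gripper_force: 30.0
rot [-0.02 -0.32  0.03] rows>=0.0 shift [-4.21  0.1  13.35] rows>=3.4
[ 0.045  0.765  0.581  1.038 -0.267  1.713  2.005]
[([0.605, -0.296, 0.193], 0.67)]
330 117
```

View pics/s5.png

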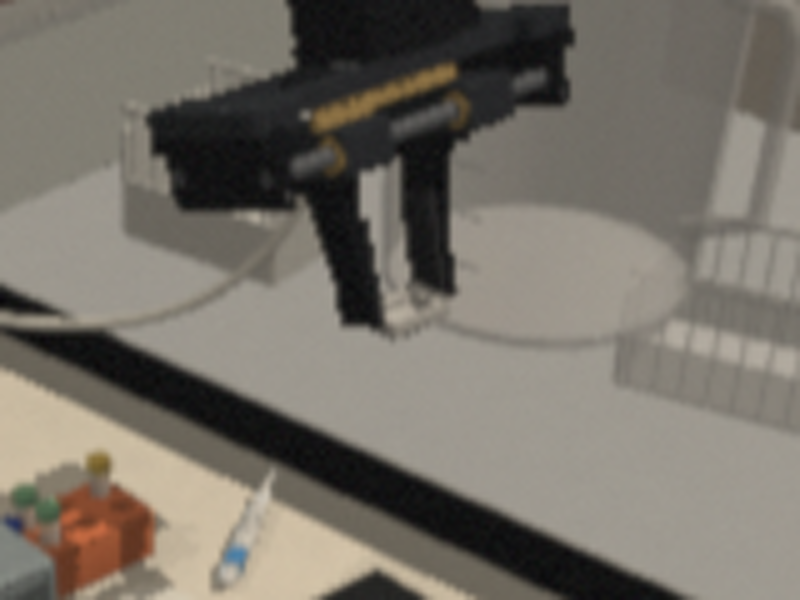

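The fingertips hold the mould roughly level, at crop pixel (410,305). Now lower it to the mat.

```bash
python3 -m crank '[{"translation":[-0.9,0,2.7],"rotation":[0,0,0],"hand":255},{"translation":[-0.9,0,2.7],"rotation":[0,0,0],"hand":255},{"translation":[-0.9,0,2.7],"rotation":[0,0,0],"hand":255},{"translation":[-0.9,0,2.7],"rotation":[0,0,0],"hand":255},{"translation":[-0.9,0,2.7],"rotation":[0,0,0],"hand":255},{"translation":[-0.4,0,1.5],"rotation":[0,0,0],"hand":255},{"translation":[-0.3,0,1],"rotation":[0,0,0],"hand":255},{"translation":[0,0,0],"rotation":[0,0,0],"hand":255},{"translation":[0,0,0],"rotation":[0,0,0],"hand":255}]'
python3 - <<'E'
from h import *
plan(([.612,-.294,.0065],-6.3,-17))
E
```

```text
t: 12.7
tcp_pos: [0.6139, -0.2956, 0.0283]
tool_rot: [-0.157, -2.843, -0.023]
contact_force: [0.7, -0.5, 0.8]
finger_gap: 0.0362
gripper_force: 30.0
rot [-0.02  0.11 -0.02] rows>=0.0 shift [-0.44  0.14  2.14] rows>=0.5
```

```bash
python3 -m crank '[{"translation":[-0.2,0,0.8],"rotation":[0,0,0],"hand":255},{"translation":[-0.2,0,0.8],"rotation":[0,0,0],"hand":255},{"translation":[0,0,0],"rotation":[0,0,0],"hand":255},{"translation":[0,0,0],"rotation":[0,0,0],"hand":255}]'
python3 -m crank '[{"translation":[0,0,0.3],"rotation":[0,0,0],"hand":255},{"translation":[0,0,0.1],"rotation":[0,0,0],"hand":255},{"translation":[0,0,0],"rotation":[0,0,0],"hand":255}]'
```

```text
t: 13.03
tcp_pos: [0.6125, -0.2949, 0.0099]
tool_rot: [-0.156, -2.84, -0.024]
contact_force: [1.0, -0.5, -0.4]
finger_gap: 0.0369
gripper_force: 30.0
t: 13.28
tcp_pos: [0.6114, -0.2949, 0.0062]
tool_rot: [-0.156, -2.841, -0.023]
contact_force: [-0.4, 0.4, 1.3]
finger_gap: 0.0363
gripper_force: 30.0
```

```bash
python3 -m crank '[{"translation":[0,0,0.1],"rotation":[0,0,0],"hand":255},{"translation":[0,0,0],"rotation":[0,0,0],"hand":255}]'; python3 -m crank '[{"translation":[0,0,0],"rotation":[0,0,0],"hand":80},{"translation":[0,0,0],"rotation":[0,0,0],"hand":80},{"translation":[0,0,0],"rotation":[0,0,0],"hand":80},{"translation":[0,0,0],"rotation":[0,0,0],"hand":80},{"translation":[0,0,-0.5],"rotation":[0,0,0],"hand":80},{"translation":[0,0,-2],"rotation":[0,0,0],"hand":80},{"translation":[0,0,-3],"rotation":[0,0,0],"hand":80},{"translation":[0,0,-3],"rotation":[0,0,0],"hand":80},{"translation":[0,0,-3],"rotation":[0,0,0],"hand":80},{"translation":[4,0,0],"rotation":[0,-5.7,0],"hand":80},{"translation":[4,0,0],"rotation":[0,-5.7,0],"hand":80},{"translation":[4,0,0],"rotation":[0,-5.6,0],"hand":80},{"translation":[3,0,0],"rotation":[0,0,0],"hand":80},{"translation":[0,0,0],"rotation":[0,0,0],"hand":80}]'
python3 - <<'E'
from h import *
for c in("top","scene"):
    im,d=env.snapshot(c)
    print(c,[(np.round(r["position"],4).tolist(),round(r["conf"],2)) for r in env.pinpoint("mould_mid",c)])
    C=cloud(c,d)
    for r in env.regions_of("mould_mid",c):
        P=C[r["pixels"]&(d>0)];print(r["conf"],cv2.minAreaRect((P[:,:2]*1000).astype(np.float32)),np.percentile(P[:,2],[5,50,95]))
    if c=="top": cv2.imwrite("pics/t6.png",cv2.resize(im[140:300,330:430],None,fx=5,fy=3.7*5/3.7,interpolation=cv2.INTER_CUBIC)[:600])
print(env.get_obs()["joint_positions"])
E
```

```text
t: 13.45
tcp_pos: [0.6116, -0.295, 0.006]
tool_rot: [-0.156, -2.842, -0.023]
contact_force: [-0.1, 0.2, 3.0]
finger_gap: 0.0363
gripper_force: 30.0
t: 14.62
tcp_pos: [0.5289, -0.2898, 0.1418]
tool_rot: [-0.18, -3.051, -0.005]
contact_force: [0.8, -0.4, 0.8]
finger_gap: 0.0598
gripper_force: 0.0
top [([0.6105, -0.2964, 0.0101], 0.54)]
0.61 ((605.6536254882812, -265.8679504394531), (22.539875030517578, 93.21044158935547), 24.641372680664062) [0.003 0.009 0.23 ]
scene [([0.6079, -0.2955, 0.0102], 0.52)]
0.4 ((607.84814453125, -292.4742126464844), (39.430572509765625, 25.855091094970703), 84.41421508789062) [0.003 0.008 0.011]
[-0.055  0.46   0.607  1.563 -0.23   1.278  2.047]
```

View pics/t6.png

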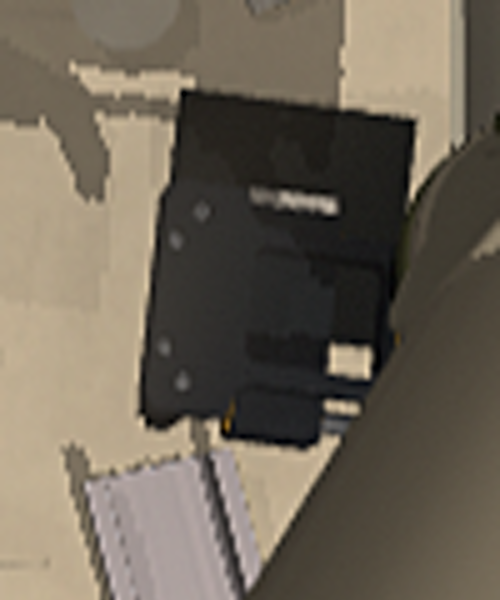

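The mould's edge shows on the larger mat at crop pixel (295,200), with the gripper hiding the rest. It lies flat at about (0.609, -0.295). I'll turn the tool by 90° and refine the tray from the first picture.

```bash
python3 - <<'E'
from h import *
d=np.load("top1.npy");C=cloud("top",d).reshape(-1,3)
c=np.array([.4535,-.252]);a=np.radians(13.8)
for k in range(4):
    u=np.array([np.cos(a),np.sin(a)]);v=np.array([-u[1],u[0]])
    L=(C[:,:2]-c)@u;S=(C[:,:2]-c)@v
    m=(abs(L)<.05)&(C[:,2]>.016)&(C[:,2]<.03)&(abs(S)<.045)
    l=m&(S>0);r=m&(S<0)
    fl=np.polyfit(L[l],S[l],1);fr=np.polyfit(L[r],S[r],1)
    print(l.sum(),r.sum(),fl,fr,np.percentile(S[l],[5,50,95]),np.percentile(S[r],[5,50,95]),np.median(C[l,2]))
    a+=(fl[0]+fr[0])/2;c=c+v*(fl[1]+fr[1])/2
t=(abs(S)<.018)&(C[:,2]>.001)&(C[:,2]<.012)&(abs(L)<.07)
f=(abs(S)<.03)&(C[:,2]>.014)&(C[:,2]<.03)&(abs(L)<.08)
print(c,np.degrees(a),"L ends",np.percentile(L[f],[0.5,99.5]))
plan(([.609,-.295,.10],-96.3,0),([.609,-.295,.0065],-96.3,0))
E
```

```text
225 244 [0.018 0.028] [ 0.018 -0.025] [0.024 0.028 0.032] [-0.03  -0.025 -0.021] 0.02169612191446535
224 243 [0.    0.026] [-0.001 -0.026] [0.022 0.026 0.03 ] [-0.031 -0.026 -0.022] 0.02166311185828118
224 243 [0.001 0.026] [-0.001 -0.026] [0.022 0.026 0.03 ] [-0.031 -0.026 -0.022] 0.02166311185828118
224 243 [0.001 0.026] [-0.001 -0.026] [0.022 0.026 0.03 ] [-0.031 -0.026 -0.022] 0.02166311185828118
[ 0.453 -0.251] 14.799230892395084 L ends [-0.055  0.054]
rot [-3.97 -3.65 89.87] rows>=12.6 shift [0.13 7.31 4.03] rows>=2.0
rot [0. 0. 0.] rows>=0.0 shift [0.   0.   9.35] rows>=2.2
```

```bash
python3 -m crank '[{"translation":[0,0,0],"rotation":[0,-5.4,0],"hand":120},{"translation":[0,0,0],"rotation":[0,0,6.9],"hand":120},{"translation":[0,0,0],"rotation":[0,0,6.9],"hand":120},{"translation":[0,0,0],"rotation":[0,0,6.9],"hand":120},{"translation":[0,0,0],"rotation":[0,0,6.9],"hand":120},{"translation":[0,0,0],"rotation":[0,0,6.9],"hand":120},{"translation":[0,0,0],"rotation":[0,0,6.9],"hand":120},{"translation":[0,0,0],"rotation":[0,0,6.9],"hand":120},{"translation":[0,0,0],"rotation":[0,0,6.9],"hand":120},{"translation":[0,0,0],"rotation":[0,0,6.9],"hand":120},{"translation":[0,0,0],"rotation":[0,0,6.9],"hand":120},{"translation":[0,0,0],"rotation":[0,0,6.9],"hand":120},{"translation":[0,0,0],"rotation":[0,0,6.9],"hand":120},{"translation":[0,0,0],"rotation":[0,0,6.9],"hand":120},{"translation":[0,0,0],"rotation":[0,0,0],"hand":120}]'
python3 - <<'E'
from h import *
for c in("top","scene"):
    im,d=env.snapshot(c);C=cloud(c,d)
    print(c,[(np.round(r["position"],4).tolist(),round(r["conf"],2)) for r in env.pinpoint("mould_mid",c)])
    for r in env.regions_of("mould_mid",c):
        P=C[r["pixels"]&(d>0)];P=P[P[:,2]<.02];print(r["conf"],cv2.minAreaRect((P[:,:2]*1000).astype(np.float32)))
plan(([.609,-.295,.10],-96.3,0),([.609,-.295,.0065],-96.3,0));print(env.get_obs()["finger_gap"])
E
```

```text
t: 16.17
tcp_pos: [0.5359, -0.2884, 0.1402]
tool_rot: [2.335, 2.088, 0.004]
contact_force: [-0.5, -0.9, 0.4]
finger_gap: 0.0459
gripper_force: 0.0
top [([0.6119, -0.2934, 0.0102], 0.66)]
0.62 ((609.6627197265625, -288.53460693359375), (25.987926483154297, 22.93492317199707), 86.93357849121094)
scene [([0.6328, 0.0878, 0.0304], 0.68), ([0.6079, -0.2973, 0.0058], 0.49)]
rot [0.55 0.19 0.3 ] rows>=0.1 shift [0.17 7.41 4.06] rows>=2.0
rot [0. 0. 0.] rows>=0.0 shift [0.   0.   9.35] rows>=2.2
0.04625171608437476
```

```bash
python3 -m crank '[{"translation":[0.1,2.45,1.3],"rotation":[0.5,0.2,0.3],"hand":120},{"translation":[0.1,2.45,1.3],"rotation":[0,0,0],"hand":120},{"translation":[0,2.45,1.4],"rotation":[0,0,0],"hand":120},{"translation":[0,0,2],"rotation":[0,0,0],"hand":120},{"translation":[0,0,2],"rotation":[0,0,0],"hand":120},{"translation":[0,0,2],"rotation":[0,0,0],"hand":120},{"translation":[0,0,1.5],"rotation":[0,0,0],"hand":120},{"translation":[0,0,0],"rotation":[0,0,0],"hand":120},{"translation":[0,0,0],"rotation":[0,0,0],"hand":120}]'
python3 - <<'E'
from h import *
plan(([.6095,-.2955,.0055],-96.3,0))
E
```

```text
t: 17.22
tcp_pos: [0.6083, -0.2946, 0.0257]
tool_rot: [-2.342, -2.094, -0.001]
contact_force: [0.1, 0.6, 0.1]
finger_gap: 0.046
gripper_force: 0.0
rot [-0.   -0.03 -0.1 ] rows>=0.0 shift [-0.08  0.13  2.02] rows>=0.5
```

```bash
python3 -m crank '[{"translation":[0,0.1,0.7],"rotation":[0,0,0],"hand":120},{"translation":[0,0,0.7],"rotation":[0,0,0],"hand":120},{"translation":[0,0,0.4],"rotation":[0,0,0],"hand":120},{"translation":[0,0,0.2],"rotation":[0,0,0],"hand":120},{"translation":[0,0,0],"rotation":[0,0,0],"hand":120}]'
python3 -m crank '[{"translation":[0,0,0],"rotation":[0,0,0],"hand":255},{"translation":[0,0,0],"rotation":[0,0,0],"hand":255},{"translation":[0,0,0],"rotation":[0,0,0],"hand":255},{"translation":[0,0,0],"rotation":[0,0,0],"hand":255},{"translation":[0,0,0],"rotation":[0,0,0],"hand":255}]'
```

```text
t: 17.63
tcp_pos: [0.6094, -0.2946, 0.0055]
tool_rot: [-2.342, -2.093, -0.001]
contact_force: [-0.7, -0.1, -0.2]
finger_gap: 0.046
gripper_force: 0.0
t: 18.05
tcp_pos: [0.6097, -0.2948, 0.0061]
tool_rot: [2.342, 2.093, 0.002]
contact_force: [0.4, -0.5, 0.2]
finger_gap: 0.0232
gripper_force: 30.0
```

The mould is held across its narrow way, with a gap of 23.2 mm. Lift and carry it over the tray.

```bash
python3 -m crank '[{"translation":[0,0,-0.5],"rotation":[0,0,0],"hand":255},{"translation":[0,0,-2],"rotation":[0,0,0],"hand":255},{"translation":[0,0,-3],"rotation":[0,0,0],"hand":255},{"translation":[0,0,-2.5],"rotation":[0,0,0],"hand":255},{"translation":[0,0,0],"rotation":[0,0,-7],"hand":255},{"translation":[0,0,0],"rotation":[0,0,-7],"hand":255},{"translation":[0,0,0],"rotation":[0,0,-7],"hand":255},{"translation":[0,0,0],"rotation":[0,0,0],"hand":255}]'
python3 - <<'E'
from h import *
plan(([.453,-.251,.07],-75.2,0))
E
```

```text
t: 18.72
tcp_pos: [0.6096, -0.2949, 0.0866]
tool_rot: [1.914, 2.49, 0.002]
contact_force: [0.5, 0.4, -0.5]
finger_gap: 0.0237
gripper_force: 30.0
rot [0.1  0.01 0.09] rows>=0.0 shift [  8.25 -14.01   1.66] rows>=3.9
```

```bash
python3 -m crank '[{"translation":[1.65,-2.8,0],"rotation":[0,0,0],"hand":255},{"translation":[1.65,-2.8,0],"rotation":[0,0,0],"hand":255},{"translation":[1.65,-2.8,0],"rotation":[0,0,0],"hand":255},{"translation":[1.65,-2.8,0],"rotation":[0,0,0],"hand":255},{"translation":[1.65,-2.8,0],"rotation":[0,0,0],"hand":255},{"translation":[0,0,1.6],"rotation":[0,0,0],"hand":255},{"translation":[0,0,0],"rotation":[0,0,0],"hand":255},{"translation":[0,0,0],"rotation":[0,0,0],"hand":255}]'
python3 - <<'E'
from h import *
plan(([.453,-.251,.0085],-75.2,0))
o=env.get_obs()
for c in("top","scene"):
    im,d=env.snapshot(c);C=cloud(c,d)
    print(c,[(np.round(r["position"],4).tolist(),round(r["conf"],2)) for t in("mould_mid","tray_lane") for r in env.pinpoint(t,c)])
u,v=proj("scene",o["tcp_pos"]).astype(int)
cv2.imwrite("pics/s7.png",cv2.resize(im[v-60:v+60,u-80:u+80],None,fx=5,fy=5,interpolation=cv2.INTER_CUBIC))
# lateral extent of the mould seen from the scene camera
a=np.radians(14.8);lat=np.array([-np.sin(a),np.cos(a)])
for r in env.regions_of("mould_mid","scene"):
    P=C[r["pixels"]&(d>0)];m=np.linalg.norm(P-o["tcp_pos"],axis=1)<.035;P=P[m]
    if len(P)>5: S=(P[:,:2]-o["tcp_pos"][:2])@lat;print(r["conf"],len(P),np.percentile(S,[1,50,99]),np.percentile(P[:,2],[2,50,98]))
E
```

```text
t: 19.38
tcp_pos: [0.4535, -0.2499, 0.0699]
tool_rot: [1.925, 2.482, 0.002]
contact_force: [0.1, 0.0, -0.6]
finger_gap: 0.0234
gripper_force: 30.0
rot [ 0.06 -0.02 -0.39] rows>=0.1 shift [-0.1  -0.08  6.14] rows>=1.5
top [([0.4513, -0.252, 0.004], 0.79)]
scene [([0.4531, -0.2522, 0.0709], 0.58), ([0.4551, -0.2503, 0.0025], 0.8)]
0.45 134 [-0.019  0.002  0.021] [0.066 0.071 0.076]
```

View pics/s7.png

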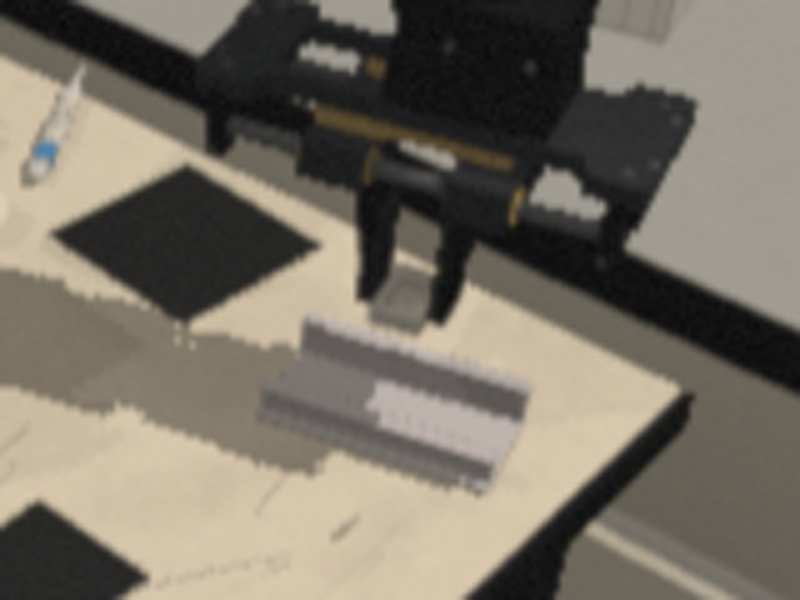

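The mould hangs level above the lane at crop pixel (400,300), with its long side across it. I'll lower it under force watch.

```bash
python3 -m crank '[{"translation":[-0.05,0,1.5],"rotation":[0,0,-0.4],"hand":255},{"translation":[0,0,1.5],"rotation":[0,0,0],"hand":255},{"translation":[0,0,1],"rotation":[0,0,0],"hand":255},{"translation":[0,0,0.5],"rotation":[0,0,0],"hand":255},{"translation":[0,0,0],"rotation":[0,0,0],"hand":255},{"translation":[0,0,0],"rotation":[0,0,0],"hand":255}]'; python3 -m crank '[{"translation":[0,0,0.4],"rotation":[0,0,0],"hand":255},{"translation":[0,0,0.4],"rotation":[0,0,0],"hand":255},{"translation":[0,0,0],"rotation":[0,0,0],"hand":255}]'
```

```text
t: 20.23
tcp_pos: [0.4534, -0.2509, 0.0249]
tool_rot: [1.913, 2.491, 0.001]
contact_force: [0.1, 0.3, 0.4]
finger_gap: 0.0235
gripper_force: 30.0
t: 20.48
tcp_pos: [0.4533, -0.2504, 0.0163]
tool_rot: [1.913, 2.492, 0.001]
contact_force: [-0.1, 0.1, -0.2]
finger_gap: 0.0229
gripper_force: 30.0
```

```bash
python3 -m crank '[{"translation":[0,0,0.3],"rotation":[0,0,0],"hand":255},{"translation":[0,0,0.2],"rotation":[0,0,0],"hand":255},{"translation":[0,0,0],"rotation":[0,0,0],"hand":255}]'
```

```text
t: 20.73
tcp_pos: [0.4533, -0.2505, 0.0114]
tool_rot: [1.913, 2.492, 0.001]
contact_force: [-0.6, -0.3, -0.0]
finger_gap: 0.0233
gripper_force: 30.0
```

No contact yet, so the mould is clear of the walls. A little further, then release and retreat.

```bash
python3 -m crank '[{"translation":[0,0,0.2],"rotation":[0,0,0],"hand":255},{"translation":[0,0,0.1],"rotation":[0,0,0],"hand":255},{"translation":[0,0,0],"rotation":[0,0,0],"hand":255}]'; python3 -m crank '[{"translation":[0,0,0.05],"rotation":[0,0,0],"hand":255},{"translation":[0,0,0],"rotation":[0,0,0],"hand":255}]'
```

```text
t: 20.98
tcp_pos: [0.4534, -0.2505, 0.0085]
tool_rot: [1.913, 2.492, 0.001]
contact_force: [-1.2, 0.3, -0.2]
finger_gap: 0.0234
gripper_force: 30.0
t: 21.15
tcp_pos: [0.4534, -0.2506, 0.0082]
tool_rot: [1.913, 2.491, 0.001]
contact_force: [-0.4, -0.1, 0.5]
finger_gap: 0.0236
gripper_force: 30.0
```

```bash
python3 -m crank '[{"translation":[0,0,0],"rotation":[0,0,0],"hand":120},{"translation":[0,0,0],"rotation":[0,0,0],"hand":120},{"translation":[0,0,0],"rotation":[0,0,0],"hand":120},{"translation":[0,0,0],"rotation":[0,0,0],"hand":120},{"translation":[0,0,-0.5],"rotation":[0,0,0],"hand":120},{"translation":[0,0,-2],"rotation":[0,0,0],"hand":120},{"translation":[0,0,-3],"rotation":[0,0,0],"hand":120},{"translation":[0,0,-4],"rotation":[0,0,0],"hand":120},{"translation":[0,0,-4],"rotation":[0,0,0],"hand":120},{"translation":[4,0,0],"rotation":[0,0,0],"hand":120},{"translation":[4,0,0],"rotation":[0,0,0],"hand":120},{"translation":[4,0,0],"rotation":[0,0,0],"hand":120},{"translation":[4,0,0],"rotation":[0,0,0],"hand":120},{"translation":[2,0,0],"rotation":[0,0,0],"hand":120},{"translation":[0,0,0],"rotation":[0,0,0],"hand":120}]'
python3 - <<'E'
from h import *
ims=[]
for c in("top","scene"):
    im,d=env.snapshot(c);C=cloud(c,d);ims.append(im)
    print(c,[(t,np.round(r["position"],4).tolist(),round(r["conf"],2)) for t in("mould_mid","tray_lane","bin_left_tab","bin_right_tab") for r in env.pinpoint(t,c)])
    for r in env.regions_of("mould_mid",c):
        P=C[r["pixels"]&(d>0)];print(r["conf"],cv2.minAreaRect((P[:,:2]*1000).astype(np.float32)),np.percentile(P[:,2],[5,50,95]))
f=lambda im,u,v:cv2.resize(im[v-50:v+50,u-60:u+60],(480,400),interpolation=cv2.INTER_CUBIC)[:,40:440]
cv2.imwrite("pics/e8.png",np.hstack([f(ims[0],366,258),f(ims[1],365,221)]))
E
```

```text
t: 22.4
tcp_pos: [0.4059, -0.0725, 0.1435]
tool_rot: [-1.906, -2.497, -0.005]
contact_force: [0.1, 0.1, 0.0]
finger_gap: 0.0461
gripper_force: 0.0
top [('mould_mid', [0.4544, -0.2509, 0.0105], 0.8), ('mould_mid', [0.6105, -0.0506, 0.0322], 0.5), ('tray_lane', [0.452, -0.2526, 0.0046], 0.64), ('bin_left_tab', [0.5723, 0.095, 0.0805], 0.76), ('bin_right_tab', [0.6015, -0.0454, 0.1092], 0.73)]
0.68 ((451.7361755371094, -250.1964569091797), (29.294719696044922, 42.263912200927734), 14.763925552368164) [0.002 0.007 0.014]
scene [('mould_mid', [0.4518, -0.253, 0.0084], 0.43), ('tray_lane', [0.4531, -0.2498, 0.0045], 0.96), ('tray_lane', [0.6098, -0.0486, 0.1077], 0.64), ('bin_left_tab', [0.5764, 0.0956, 0.0843], 0.94), ('bin_right_tab', [0.6042, -0.0443, 0.1063], 0.59)]
0.41 ((453.65130615234375, -255.46165466308594), (23.917362213134766, 29.803373336791992), 13.183120727539062) [0.004 0.01  0.013]
0.23 ((646.8475341796875, 78.39202117919922), (144.8634033203125, 178.720458984375), 84.24803161621094) [0.034 0.061 0.096]
```

View pics/e8.png

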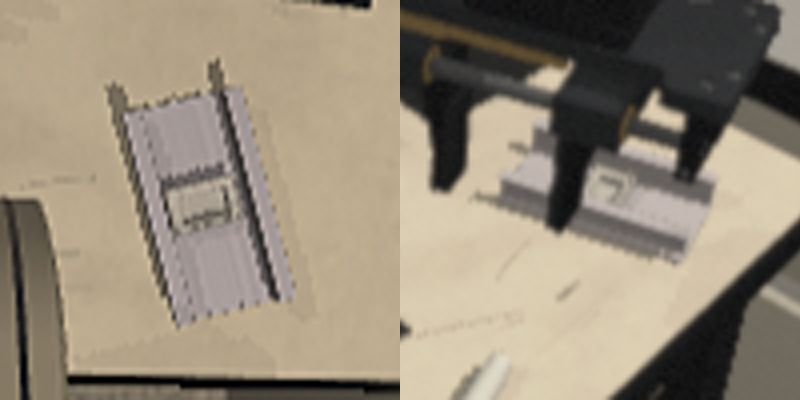

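In the left half, the mould lies flat across the middle of the lane at crop pixel (200,203), open side up. The left bin is still out, the right bin is shut and the arm is clear, so I'm handing in.

```bash
python3 -c "
from rig import env
print(env.finish_job())"
```

```text
the job is handed in; nothing more can be done
None
```

I handed in the job; no verdict came back. My last measurements show the mould released flat in the lane near its middle, open side up and long side across. They also show its bin still out and the other bin shut; I didn't re-measure the cassette, tape roll or petri dish at the end.

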